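Snug up the tapered plug of the rinse manifold

TASK

Take the T-handled square key from its stand, fit it fully into the square socket of the tapered plug on the rinse manifold and turn the plug clockwise: it runs freely at first, and where it bites differs each time. Once you feel it bite, turn it only about another 25 degrees so that it is snug, and do not overtighten it. Then draw the key out, stand it fully back in the hole of its stand, let go, and leave the things around undisturbed.

Things in the scene. Friction and masses are not known exactly. Their poses are not given: they have to be found in the camera images.
- manifold: Fixed aluminium bar of the rinse manifold, 70 (x) x 210 (its y, feet included) x 30 mm high, with three round bosses (8 mm high) along its y axis, 50 mm apart; origin at the centre of its underside, z up. In random order the bosses carry the plug, a flat hexagon cap and a brass hose barb.
- plug: Tapered threaded steel plug already started in one boss: a round head 33 mm across and 18 mm tall, its top 60 mm above the worktop, with a square socket 16.5 mm wide and 14 mm deep with a 2.5 mm bevelled mouth, open upwards. Origin on its axis at the head's underside (42 mm above the worktop), z up, its x and y axes parallel to the socket's sides. Clockwise from above tightens; it stays where it is left.
- socket (a point): Centre of the mouth of the plug's socket, 60 mm above the worktop; axes as the plug's. The plug turns freely (0.05 N m) for an unknown 0.3 to 1.4 rad, which nothing visible tells, then bites: 0.35 N m at once while it moves (less when held still), rising by 0.3 N m per rad beyond. Right is 0.2 to 0.75 rad past the bite (0.41 to 0.57 N m while turning).
- plug_tip (a point): Foot of the plug's taper, on its axis, hidden in the boss, 30 mm above the worktop as long as the plug has not bitten; beyond the bite it sinks 0.32 mm per rad (too little to be seen in a measured pose); only its height means anything.
- key: Loose T-shaped steel key, 92 mm tall, 110 to 180 g, upright in its stand: square drive 14 x 14 mm over the lowest 28 mm (last 3 mm tapered), round shank 15 mm, crossbar on top. Origin at the centre of its lower end, z up to the crossbar, y along it; square's sides parallel to x and y. In the socket it has 0.17 rad of play either way; fully in, its end is 46 mm above the worktop.
- key_bar (a point): Centre of the key's crossbar (13 mm thick along the key's x, 50 mm long along its y, 20 mm tall), 82 mm above the key's lower end; axes as the key's. The key stands by itself, released, in the stand and in the socket; held, it may lean a few degrees between the fingers, its end then 2 to 4 mm aside.
- key_stand: Fixed grey block 64 x 64 x 42 mm, origin at the centre of its underside; in its top a round hole 25 mm wide and 32 mm deep with a 5 mm chamfer. The standing key's lower end is 10 mm above the worktop.
- stand_hole (a point): Centre of the mouth of the stand's hole, 42 mm above the worktop, z up.
- beaker: Clear empty beaker, 55 mm across, 73 mm tall, loose, beside the key stand; origin under its centre.
- oil_dropper: Small dropper bottle, 30 mm across, 89 mm tall, loose, on the robot's side of the manifold; origin under its centre.
- sample_cup: Lidded white sample cup, 58 mm across, 62 mm tall, loose, behind the manifold; origin under its centre.
- timer: Small bench timer, 50 x 66 x 58 mm, loose, between the manifold and the stand towards the back; origin under its centre.
There are look-alikes about, which are no part of the job. What is shaped like the key but pink is not meant. What is shaped like the key_stand but turquoise is not meant.

How it is judged:
By the outcome, as a careful person would: the job done as asked, in the order asked, and still so for the second after the job is handed in, with the robot touching nothing.
It also fails if it takes over 72 s, if anything falls off the work surface, if the arm or the gripper's body presses on something with over 40 N, if the wrist force passes 120 N, or if a joint passes its speed limit or range.

ROBOT

A 6-joint arm with a two-finger parallel gripper is mounted at the origin on a cart in front of the work surface, level with it; the furniture and walls round the work are solid. World frame = base frame: x ahead of the robot, y to its left, z up, the work surface at z = 0. Lengths are in m, angles in rad, forces in N, time in s.
With the tool pointing down it reaches from about 0.35 to 0.725 m from the base axis. Payload 6 kg.
Tool frame: the origin (TCP) lies midway between the tips of the shut fingers; the grasp point (between the pads) lies 19 mm behind it; z points along the fingers, x is the direction in which the jaws open and shut, and the axes are right-handed (so a half turn about z gives the same grasp; the last joint's range is limited). The gripper opens to 85 mm and grips with 20 to 120 N. Pads are 22 mm wide; open, the fingers measure 114 mm over their backs; the gripper's body (76 mm by 85 mm) begins 54 mm behind the grasp point. The pads swing forward as they close: fully open they stand 13 mm farther back than shut.
Start: joints at [-1, 0.04, 0.085, 0, -1.615, -0.334], TCP at [0.141, -0.583, 0.231] pointing down, gripper open.
Joint ranges: [-2.56, 2.56], [-1.29, 2.01], [-1.08, 1.49], [-3.29, 1.98], [-2.81, -0.18], [-2.99, 2.99]. Speed limits (rad/s): [2.57, 2.57, 3.01, 3.14, 3.14, 3.14].

INTERFACE

Orientations are given as a unit quaternion [x, y, z, w].
In Python, from plant import env, readout, imaging, ticket gives the robot as it stands. Calls block until the motion is done:
- env.move_pose(position, orientation): joint-space move of the TCP to a pose.
- env.servo_line(position, rotation=None, speed=0.15, max_force=None): straight line of the TCP; rotation=None keeps the orientation; speed is the mean speed in m/s. With max_force (N) it stops when the force on the tool has changed by that much, and returns True; else False.
- env.move_j(angles): joint-space move.
- env.gripper_to(opening, grasp_force=None): finger opening in m; grasp_force is the grip in N (None keeps the last); returns when the fingers have stopped.
- env.sleep(seconds).
- env.ik(position, orientation): joint angles nearest the present ones, or None.
- readout.get_state(): the state.
- imaging.camera(name): name is "scene" or "top"; returns a dict with "frame" (400x640x3 uint8, blue, green, red), "vertical_fov" (degrees; the focal length in pixels is half the picture's height over the tangent of half this angle, whatever the lens; pixels are square), "cx", "cy" (the principal point, pixels), "distortion" ([k1, k2, p1, p2, k3] as OpenCV has them; the pictures are not rectified), "rvec" (rotation vector, rad) and "tvec" (3), from world to camera coordinates, as OpenCV has them. Camera axes: x right, y down, z forward; pixel columns grow to the right and rows downward; lengths in m; the calibration is good to about 2 mm. A picture is of the moment at which its call begins. There is no depth.
A pose or a line that the arm cannot do raises env.Unreachable and nothing moves.
- ticket.hand_in(): hands the job in, once; it reports no verdict.
Trained networks look in a picture, given as the dict that the camera call returned (one of the last four; its "shot" number tells which), for a name from the list of things; names that differ only in an ending like _2 or _b are one class to them, and where a whole thing is asked for, a point or a joint stands for the part that bears it (a point fixed in the world has none). Each returns a list of dicts, best first, with "conf" (0 to 1); they miss things now and then, are a little off and sometimes report something else, mostly with a low value. They report only what shows in the picture. A call takes as long as a camera call. They do not tell look-alikes from the thing itself.
- imaging.trace(picture, name): "pixels" (400x640 bool, what is visible of it) and "pixel" ([column, row] in pixels, amid what is visible of it).
The state is a dict: "time_s": time; "joint_pos": joint angles; "joint_vel": joint speeds; "joint_torque": joint torques, N m; "position": TCP position; "ee_rot": TCP orientation; "wrist_force": force on the tool from outside, world axes, zero at the start; "torque": the same for the moment, N m; "finger_gap": finger opening in m.
Only numpy, scipy, OpenCV 4.12 (cv2) and the standard library are available. Lean on these libraries where they do the work, as an engineer would, in place of code of your own. Each camera call takes 0.05 s, during which the arm holds its last target.

## Working session

There is one attempt and no reset: what is moved stays moved. The work goes in short steps, each a Python script; the robot and the scene stay as the last script left them, time stands still between calls to the robot, and variables do not carry over. Pictures are saved under pics/ and viewed, and the job is handed in when it is done.

```bash
ls; mkdir -p pics; python3 - <<'E'
from plant import env, readout, imaging, ticket
import cv2
for n in ("scene","top"):
    c=imaging.camera(n); cv2.imwrite(f"pics/a_{n}.png",c["frame"])
    print({k:v for k,v in c.items() if k!="frame"})
print(readout.get_state())
E
```

```text
pics
{'vertical_fov': 42.59164169247735, 'cx': 318.2950921055209, 'cy': 196.0798564940639, 'distortion': array([-0.078277,  0.      ,  0.      ,  0.      ,  0.      ]), 'rvec': array([ 0.87263754, -2.26281505,  1.35276526]), 'tvec': array([0.45452656, 0.20473837, 0.91607671]), 'shot': 1}
{'vertical_fov': 54.830148503944, 'cx': 315.7102580865745, 'cy': 201.20748796162042, 'distortion': array([0.00494469, 0.        , 0.        , 0.        , 0.        ]), 'rvec': array([ 2.1189553 , -2.12093429,  0.19086911]), 'tvec': array([0.07236964, 0.52527593, 0.8236695 ]), 'shot': 2}
{'time_s': 0.1, 'joint_pos': array([-1.00029649e+00,  4.07635531e-02,  8.39331080e-02, -3.94660020e-04,
       -1.61550908e+00, -3.33714911e-01]), 'joint_vel': array([-2.10894440e-03,  6.68517634e-04,  3.31316845e-03, -5.01830881e-04,
       -4.58942734e-04, -3.40544057e-05]), 'joint_torque': array([-4.80103277e-03, -3.69348872e+01,  3.48280835e+01,  6.95172563e+00,
       -4.53063083e-03,  1.75745345e-05]), 'position': array([ 0.14075618, -0.58295789,  0.23038706]), 'ee_rot': array([ 6.18629203e-01,  7.85682681e-01,  4.38722891e-04, -6.64642607e-04]), 'wrist_force': array([-0.43313488, -0.18716329,  0.10891343]), 'torque': array([-0.01327285, -0.0113285 , -0.03675999]), 'finger_gap': 0.08533617428613238}
```

View pics/a_scene.png

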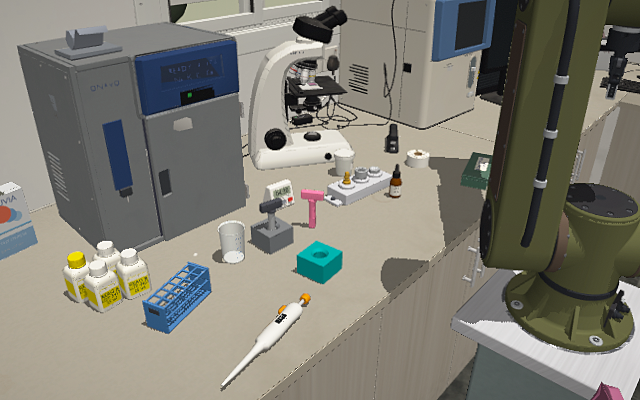

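View pics/a_top.png

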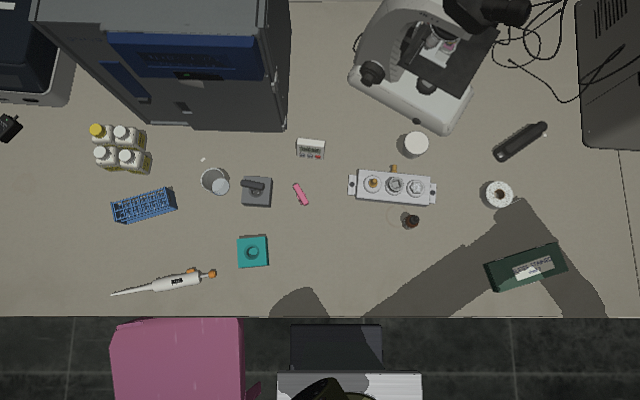

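The scene picture shows the grey key in its grey stand at about (270,225), the pink look-alike at (312,207) and the turquoise stand at (320,262). The manifold is at about (360,185). In the top picture the key stand is at about (257,191) and the manifold bosses are at about (373,184), (396,185) and (416,187). I'll zoom in next.

```bash
cat > h.py <<'E'
from plant import env, readout, imaging, ticket
import cv2, numpy as np
from scipy.spatial.transform import Rotation as R
def K(c):
    f=200/np.tan(np.radians(c["vertical_fov"])/2)
    return np.array([[f,0,c["cx"]],[0,f,c["cy"]],[0,0,1.]])
def proj(c,P):
    return cv2.projectPoints(np.float64(P).reshape(-1,1,3),c["rvec"],c["tvec"],K(c),c["distortion"])[0].reshape(-1,2)
def back(c,px,z):
    u=cv2.undistortPoints(np.float64(px).reshape(-1,1,2),K(c),c["distortion"]).reshape(-1,2)
    Rm=cv2.Rodrigues(c["rvec"])[0]; o=-Rm.T@c["tvec"]
    d=np.c_[u,np.ones(len(u))]@Rm
    return o+d*((z-o[2])/d[:,2:])
def crop(c,x0,y0,w,h,s,fn,pts=None):
    im=cv2.resize(c["frame"][y0:y0+h,x0:x0+w],None,fx=s,fy=s,interpolation=cv2.INTER_CUBIC)
    if pts is not None:
        for i,p in enumerate(pts):
            q=((p-[x0,y0]+.5)*s).astype(int); cv2.circle(im,tuple(int(v) for v in q),2,(0,0,255),-1)
    cv2.imwrite("pics/"+fn,im)
E
python3 - <<'E'
from h import *
for n in ("top","scene"):
    c=imaging.camera(n)
    if n=="top":
        crop(c,190,125,260,140,3,"b_top.png"); crop(c,340,155,100,55,8,"b_man.png");crop(c,230,165,90,50,8,"b_key.png")
    else: crop(c,200,130,230,160,3,"b_scene.png"); crop(c,320,140,90,70,8,"b_sman.png")
    for nm,z in dict(manifold=.03,plug=.06,key=.09,key_bar=.092,key_stand=.042,beaker=0.04,oil_dropper=.04,sample_cup=.062,timer=.058).items():
        for d in imaging.trace(c,nm)[:3]:
            print(n,nm,round(d["conf"],2),np.round(d["pixel"],1),back(c,d["pixel"],z)[0].round(3),d["pixels"].sum())
E
```

```text
top manifold 0.91 [386.7 191.7] [ 0.551 -0.093  0.03 ] 1798
top plug 0.74 [396.  183.5] [ 0.564 -0.109  0.06 ] 136
top plug 0.33 [258.  191.2] [0.546 0.202 0.06 ] 748
top key 0.63 [300.  194.8] [0.532 0.106 0.09 ] 167
top key 0.52 [250.4 188.4] [0.546 0.214 0.09 ] 203
top key_bar 0.61 [252.8 188.7] [0.545 0.208 0.092] 203
top key_bar 0.46 [300.7 198.2] [0.524 0.104 0.092] 150
top key_stand 0.91 [254.  194.2] [0.543 0.214 0.042] 730
top key_stand 0.71 [252.7 250.4] [0.415 0.213 0.042] 829
top beaker 0.62 [214.1 183. ] [0.57  0.307 0.04 ] 609
top oil_dropper 0.58 [406.9 221.5] [ 0.48  -0.134  0.04 ] 177
top sample_cup 0.68 [414.2 144. ] [ 0.656 -0.154  0.062] 596
top sample_cup 0.27 [308.7 148.7] [0.645 0.088 0.062] 548
top timer 0.73 [309.  149.2] [0.646 0.087 0.058] 538
scene manifold 0.68 [350.8 191.5] [ 0.543 -0.042  0.03 ] 1034
scene plug 0.33 [273.9 210.9] [0.574 0.185 0.06 ] 348
scene key 0.79 [271.3 208.8] [0.546 0.217 0.09 ] 390
scene key 0.78 [312.2 197.8] [0.516 0.126 0.09 ] 459
scene key_bar 0.97 [311.1 202.1] [0.503 0.144 0.092] 423
scene key_bar 0.63 [269.  209.7] [0.544 0.226 0.092] 344
scene key_stand 0.9 [272.6 237.7] [0.52  0.241 0.042] 1092
scene key_stand 0.63 [318.8 260.8] [0.397 0.237 0.042] 1353
scene beaker 0.69 [232.  240.3] [0.576 0.301 0.04 ] 993
scene oil_dropper 0.58 [395.6 183.2] [ 0.478 -0.137  0.04 ] 306
scene oil_dropper 0.51 [272.1 209.3] [0.608 0.159 0.04 ] 404
scene sample_cup 0.94 [343.7 160.9] [ 0.626 -0.114  0.062] 497
scene timer 0.96 [282.  192.4] [0.625 0.111 0.058] 605
```

View pics/b_man.png

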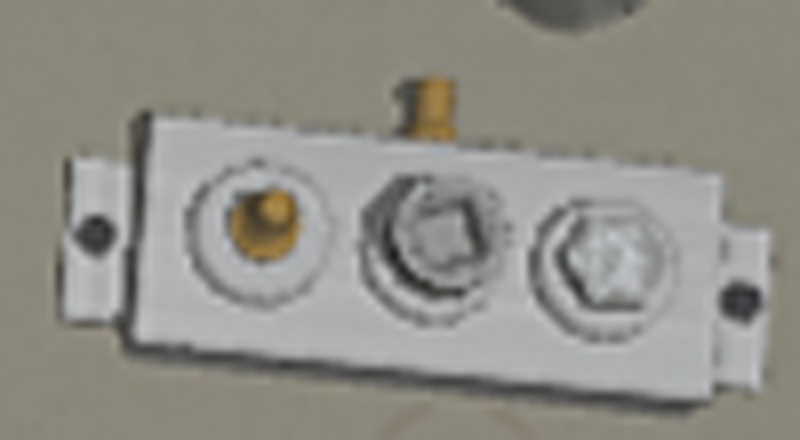

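View pics/b_key.png

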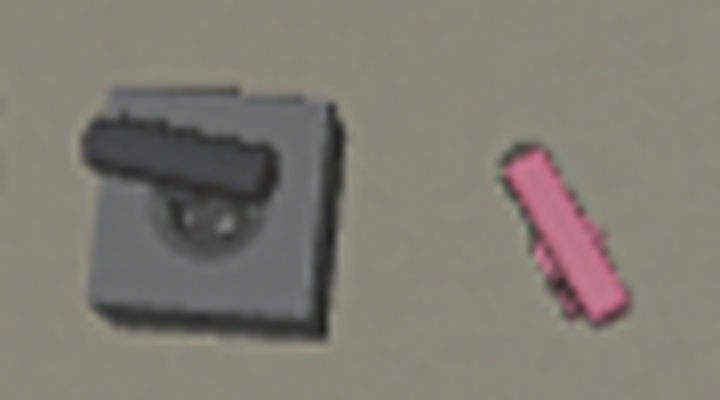

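View pics/b_sman.png

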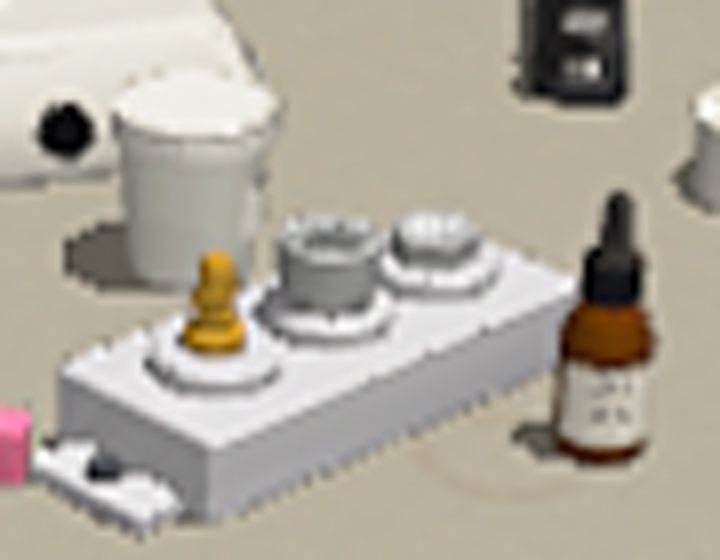

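View pics/b_scene.png

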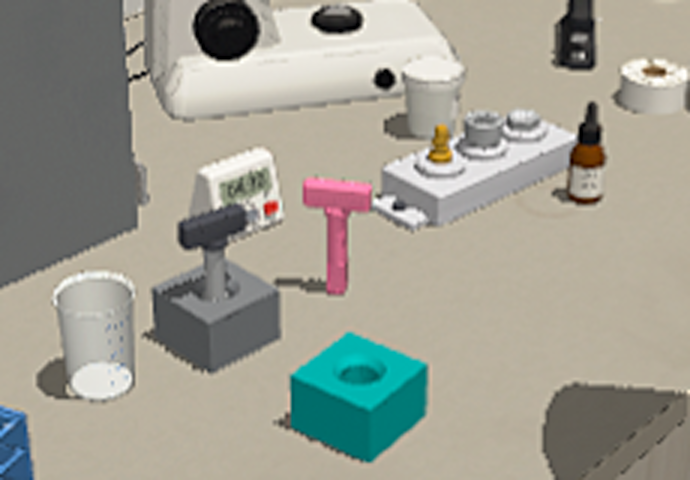

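```bash
python3 - <<'E'
from h import *
c=imaging.camera("top"); g=cv2.cvtColor(c["frame"],cv2.COLOR_BGR2GRAY)
print((-cv2.Rodrigues(c["rvec"])[0].T@c["tvec"]).round(3))
print(g[177:212,237:275:1][:, :30].tolist().__repr__().replace("], [","\n"))
im=cv2.resize(c["frame"][173:196,382:410],None,fx=26,fy=26,interpolation=cv2.INTER_CUBIC)
im=cv2.convertScaleAbs(im,alpha=1.5,beta=-80); cv2.imwrite("pics/c_plug.png",im)
c=imaging.camera("scene");
print((-cv2.Rodrigues(c["rvec"])[0].T@c["tvec"]).round(3))
im=cv2.resize(c["frame"][160:185,348:380],None,fx=24,fy=24,interpolation=cv2.INTER_CUBIC)
im=cv2.convertScaleAbs(im,alpha=1.5,beta=-80); cv2.imwrite("pics/c_splug.png",im)
im=cv2.resize(c["frame"][193:255,245:300],None,fx=9,fy=9,interpolation=cv2.INTER_CUBIC)
cv2.imwrite("pics/c_skey.png",im)
E
```

```text
[0.363 0.065 0.908]
[[134, 134, 133, 134, 136, 137, 121, 108, 107, 107, 107, 108, 106, 107, 107, 108, 109, 109, 108, 109, 109, 109, 108, 107, 99, 99, 99, 99, 95, 93
132, 133, 134, 134, 138, 131, 120, 111, 100, 110, 110, 111, 110, 109, 109, 108, 107, 107, 109, 108, 108, 108, 108, 107, 108, 108, 108, 108, 108, 108
133, 134, 135, 138, 128, 99, 104, 102, 66, 94, 102, 103, 102, 99, 110, 111, 110, 109, 109, 108, 108, 107, 107, 107, 108, 107, 106, 109, 108, 106
134, 134, 138, 137, 81, 56, 58, 56, 52, 59, 53, 62, 62, 60, 96, 100, 102, 100, 112, 111, 110, 109, 109, 109, 107, 108, 107, 107, 108, 107
134, 135, 138, 110, 70, 65, 68, 68, 70, 67, 62, 62, 61, 53, 59, 55, 62, 61, 94, 102, 100, 103, 101, 111, 111, 109, 111, 108, 108, 108
135, 134, 141, 82, 63, 69, 70, 70, 70, 72, 69, 69, 70, 70, 66, 62, 62, 58, 53, 58, 53, 62, 60, 95, 101, 100, 101, 111, 109, 108
133, 135, 141, 89, 68, 71, 72, 73, 73, 71, 71, 71, 70, 70, 69, 70, 70, 69, 68, 67, 63, 63, 58, 51, 59, 55, 56, 96, 109, 108
134, 134, 141, 91, 60, 65, 68, 72, 74, 73, 74, 73, 72, 72, 72, 72, 71, 71, 69, 70, 70, 69, 68, 68, 66, 68, 51, 60, 10
[... 3089 characters left out ...]
42, 142, 142, 142, 142, 144, 145, 128, 124, 122, 126, 115, 114, 100, 97, 98, 98
133, 134, 135, 135, 134, 133, 132, 134, 134, 135, 136, 135, 135, 135, 136, 136, 134, 136, 137, 136, 138, 137, 138, 139, 139, 139, 141, 138, 141, 143
133, 134, 135, 134, 133, 134, 133, 133, 135, 135, 135, 135, 133, 134, 135, 134, 133, 134, 133, 135, 136, 133, 135, 135, 136, 135, 135, 134, 135, 136
134, 135, 134, 135, 134, 133, 134, 134, 134, 133, 133, 133, 132, 133, 134, 134, 132, 134, 133, 135, 134, 132, 132, 133, 135, 135, 135, 133, 134, 134
136, 136, 135, 134, 135, 133, 135, 134, 134, 134, 135, 134, 133, 134, 134, 134, 133, 134, 135, 135, 135, 133, 134, 133, 134, 135, 134, 134, 134, 135]]
[-0.134  0.833  0.613]
```

View pics/c_plug.png

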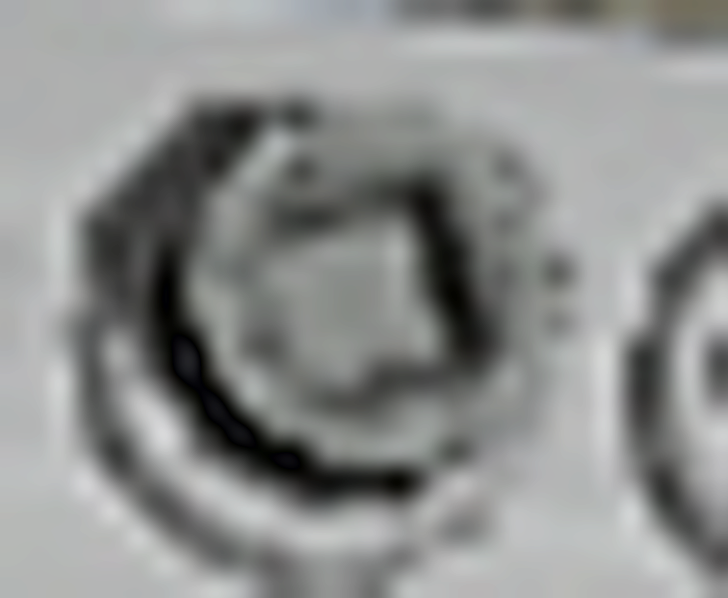

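View pics/c_splug.png

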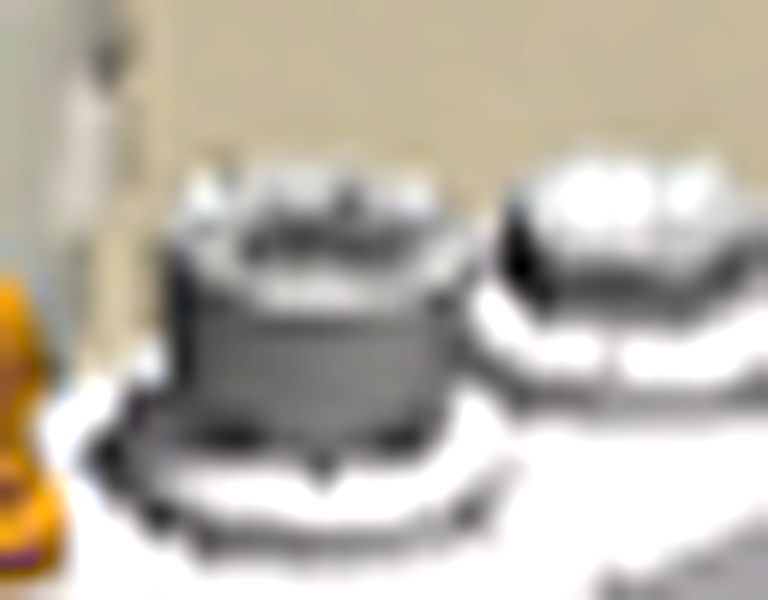

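View pics/c_skey.png

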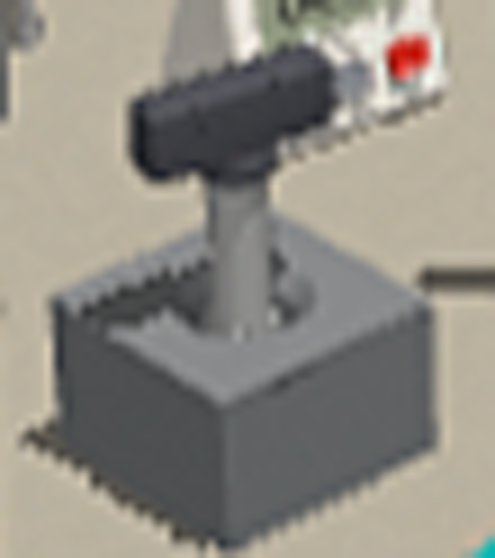

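```bash
cat > fit.py <<'E'
from h import *
from scipy.optimize import least_squares, minimize
T=imaging.camera("top"); S=imaging.camera("scene")
u=lambda o,s,pts: np.array(o)+(np.array(pts)+.5)/s-.5
# manifold corners (local order: (+x,+y),(+x,-y),(-x,-y),(-x,+y)); image left = +y, up=+x
tp=u([340,155],8,[(148,115),(722,172),(712,400),(133,345)])
sp=u([320,140],8,[(65,375),(212,447),(580,285)])
def loc(p,L,z=.03,w=.035):
    x,y,a=p[:3]; q=np.array([(w,L),(w,-L),(-w,-L),(-w,L)]); 
    c,s=np.cos(a),np.sin(a)
    return np.c_[x+c*q[:,0]-s*q[:,1], y+s*q[:,0]+c*q[:,1], np.full(4,z)]
def r(p,cams="TS"):
    Q=loc(p,p[3]); o=[]
    if "T" in cams:o.append((proj(T,Q)-tp).ravel())
    if "S" in cams:o.append((proj(S,Q[[0,3,2]])-sp).ravel())
    return np.concatenate(o)
for cams in ("T","S","TS"):
    s=least_squares(r,[.56,-.1,0,.08],args=(cams,)); print("manifold",cams,s.x.round(4),np.abs(s.fun).max().round(2))
# plug head in both
print("plug top cam",back(T,[[395.7,183.7]],.06).round(4), "scene", back(S,u([348,160],24,[(322,235)]),.06).round(4))
sq=back(T,u([382,173],26,[(280,215),(420,185),(485,355),(350,400)]),.058)
print("sock",sq.mean(0).round(4)); d=np.roll(sq,-1,0)-sq; print(np.degrees(np.arctan2(d[:,1],d[:,0])).round(1),np.linalg.norm(d,axis=1).round(4))
# key bar silhouettes
def mask(c,win,th):
    g=cv2.cvtColor(c["frame"],cv2.COLOR_BGR2GRAY); m=np.zeros_like(g); x0,y0,x1,y1=win
    m[y0:y1,x0:x1]=(g[y0:y1,x0:x1]<th); 
    n,l,st,_=cv2.connectedComponentsWithStats(m); k=1+np.argmax(st[1:,4]); return (l==k)
mt=mask(T,(238,178,268,192),83); 
for rr in range(mt.shape[0]): pass
ms=mask(S,(255,194,285,214),83)
print(mt.sum(),ms.sum())
box=np.array([(i,j,k) for i in(-.0065,.0065) for j in(-.025,.025) for k in(-.01,.01)])
def sil(c,p):
    P=box@R.from_euler("z",p[2]).as_matrix().T+[p[0],p[1],p[3] if len(p)>3 else .092]
    h=cv2.convexHull(np.float32(proj(c,P)))
    m=np.zeros((400*4,640*4),np.uint8); cv2.fillPoly(m,[np.int32((h+.5)*4*16)],255,shift=4)
    return cv2.resize(m,(640,400),interpolation=cv2.INTER_AREA)/255.
def cost(p,cams):
    e=0
    if "T" in cams:e+=np.abs(sil(T,p)-mt).sum()
    if "S" in cams:e+=np.abs(sil(S,p)-ms).sum()
    return e
for cams in("T","S","TS"):
    b=None
    for a in (1.4,1.55,1.2,1.7,0,.2,-.2):
        s=minimize(cost,[.555,.216,a],args=(cams,),method="Nelder-Mead",options=dict(initial_simplex=[[.555,.216,a],[.565,.216,a],[.555,.226,a],[.555,.216,a+.2]]))
        if b is None or s.fun<b.fun:b=s
    print("bar",cams,b.x.round(4),round(b.fun,1))
for c,m,n,w in((T,mt,"T",(235,170,40,40)),(S,ms,"S",(245,190,50,60))):
    f=c["frame"].copy(); x=dict(c); e=cv2.Canny((sil(c,b.x)*255).astype(np.uint8),100,200); f[e>0]=(0,0,255); x["frame"]=f
    crop(x,*w,10,f"d_{n}.png")
# stand: top-face corners
st=u([230,165],8,[(108,88),(335,103),(322,310),(92,302)])
print("stand",back(T,st,.042).round(4).tolist(),back(T,st,.042).mean(0).round(4))
ss=u([245,193],9,[(55,300),(232,400),(432,310),(282,212)])
print("standS",back(S,ss,.042).round(4).tolist(),back(S,ss,.042).mean(0).round(4))
def r2(p,cams):
    Q=loc(p,.032,.042,.032);o=[]
    if "T" in cams:o.append((proj(T,Q)-st).ravel())
    if "S" in cams:o.append((proj(S,Q[[0,3,2,1]])-ss).ravel())
    return np.concatenate(o)
for cams in ("T","S","TS"):
    s=least_squares(r2,[.55,.21,0],args=(cams,)); print("stand",cams,s.x.round(4),np.abs(s.fun).max().round(2))
E
python3 fit.py
```

```text
manifold T [ 0.5631 -0.1081 -0.1001  0.0839] 0.47
manifold S [ 0.5632 -0.1051 -0.1004  0.0833] 0.87
manifold TS [ 0.5635 -0.1075 -0.101   0.084 ] 1.05
plug top cam [[ 0.5632 -0.1084  0.06  ]] scene [[ 0.5646 -0.1077  0.06  ]]
sock [ 0.5639 -0.1101  0.058 ]
[ -77.8 -161.7  108.6   18.3] [0.0125 0.016  0.0125 0.0174]
211 204
bar T [0.5541 0.2094 2.9281] 39.5
bar S [0.5539 0.2123 0.0194] 87.5
bar TS [0.5537 0.2101 2.9834] 142.3
stand [[0.5875, 0.2402, 0.042], [0.5829, 0.1743, 0.042], [0.5221, 0.1768, 0.042], [0.5245, 0.2426, 0.042]] [0.5542 0.2085 0.042 ]
standS [[0.5876, 0.2406, 0.042], [0.5256, 0.2421, 0.042], [0.5193, 0.1838, 0.042], [0.5777, 0.1763, 0.042]] [0.5526 0.2107 0.042 ]
stand T [ 0.5543  0.2085 -0.045 ] 0.79
stand S [ 0.5528  0.2105 -0.1016] 1.18
stand TS [ 0.554   0.2091 -0.0694] 1.46
```

```bash
cd pics; python3 -c "
import cv2,numpy as np
a=cv2.imread('d_T.png');b=cv2.imread('d_S.png');b=b[:400,:400];cv2.imwrite('d.png',np.hstack([a,b]))"
```

```text
(no output)
```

View pics/d.png

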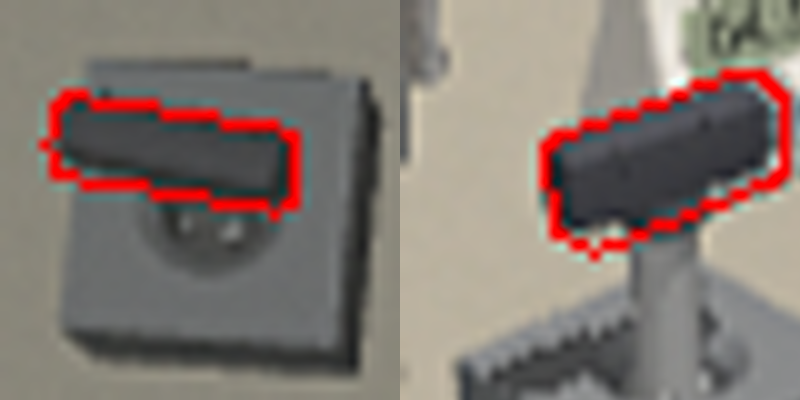

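The key bar is at about (0.554, 0.210) with yaw near −0.18. The socket is at about (0.5638, −0.108) with yaw near 0.29 mod π/2, and the stand hole is at about (0.554, 0.209). Next I'll check the last joint's range for the turn.

```bash
cat >> h.py <<'E'
def down(yaw):  # tool z down, tool x at world yaw
    c,s=np.cos(yaw),np.sin(yaw)
    return R.from_matrix(np.array([[c,s,0],[s,-c,0],[0,0,-1.]])).as_quat()
SOCK=np.array([.5638,-.108]); STAND=np.array([.554,.2095])
E
python3 - <<'E'
from h import *
for n,p in(("stand",[*STAND,.073]),("sock",[*SOCK,.109])):
    for yaw in np.arange(-3,3.1,.5):
        q=env.ik(p,down(yaw)); print(n,yaw.round(2),None if q is None else np.round(q,2))
print(readout.get_state()["time_s"])
E
```

```text
stand -3.0 [ 0.7   0.06 -0.18  0.   -1.33 -0.56]
stand -2.5 [ 0.7   0.06 -0.18  0.   -1.33 -0.06]
stand -2.0 [ 0.7   0.06 -0.18  0.   -1.33  0.44]
stand -1.5 [ 0.7   0.06 -0.18  0.   -1.33  0.94]
stand -1.0 [ 0.7   0.06 -0.18  0.   -1.33  1.44]
stand -0.5 [ 0.7   0.06 -0.18  0.   -1.33  1.94]
stand 0.0 [ 0.7   0.06 -0.18  0.   -1.33  2.44]
stand 0.5 [ 0.7   0.06 -0.18  0.   -1.33  2.94]
stand 1.0 [ 0.7   0.06 -0.18  0.   -1.33 -2.84]
stand 1.5 [ 0.7   0.06 -0.18  0.   -1.33 -2.34]
stand 2.0 [ 0.7   0.06 -0.18  0.   -1.33 -1.84]
stand 2.5 [ 0.7   0.06 -0.18  0.   -1.33 -1.34]
stand 3.0 [ 0.7   0.06 -0.18  0.   -1.33 -0.84]
sock -3.0 [ 0.16 -0.01 -0.19  0.   -1.39 -0.02]
sock -2.5 [ 0.16 -0.01 -0.19  0.   -1.39  0.48]
sock -2.0 [ 0.16 -0.01 -0.19  0.   -1.39  0.98]
sock -1.5 [ 0.16 -0.01 -0.19  0.   -1.39  1.48]
sock -1.0 [ 0.16 -0.01 -0.19  0.   -1.39  1.98]
sock -0.5 [ 0.16 -0.01 -0.19  0.   -1.39  2.48]
sock 0.0 [ 0.16 -0.01 -0.19  0.   -1.39  2.98]
sock 0.5 [ 0.16 -0.01 -0.19  0.   -1.39 -2.8 ]
sock 1.0 [ 0.16 -0.01 -0.19  0.   -1.39 -2.3 ]
sock 1.5 [ 0.16 -0.01 -0.19  0.   -1.39 -1.8 ]
sock 2.0 [ 0.16 -0.01 -0.19  0.   -1.39 -1.3 ]
sock 2.5 [ 0.16 -0.01 -0.19  0.   -1.39 -0.8 ]
sock 3.0 [ 0.16 -0.01 -0.19  0.   -1.39 -0.3 ]
1.3
```

```bash
python3 - <<'E'
from h import *
env.gripper_to(.045)
q=down(-.18)
env.move_pose([*STAND+[0,.0005],.15],q)
print(env.servo_line([*STAND+[0,.0005],.0735],speed=.1,max_force=8))
s=readout.get_state(); print(s["position"],s["wrist_force"])
env.gripper_to(0.0,100)
s=readout.get_state(); print(s["position"],s["wrist_force"],s["torque"],s["finger_gap"],s["time_s"])
for n,w in(("top",(225,150,70,70)),("scene",(230,150,70,100))): crop(imaging.camera(n),*w,6,f"e_{n}.png")
E
cd pics; python3 -c "
import cv2,numpy as np
a=cv2.imread('e_top.png');b=cv2.imread('e_scene.png');a=np.pad(a,((0,b.shape[0]-a.shape[0]),(0,0),(0,0)));cv2.imwrite('e.png',np.hstack([a,b])[:600])"
```

```text
False
[0.5544904  0.21019357 0.07439388] [-0.52448463 -0.28262355  0.25577057]
[0.55462203 0.21024682 0.07474375] [0.30641794 0.18746134 5.54022206] [0.0153337  0.20075785 0.03022784] 0.01302176014918944 6.2583
```

View pics/e.png

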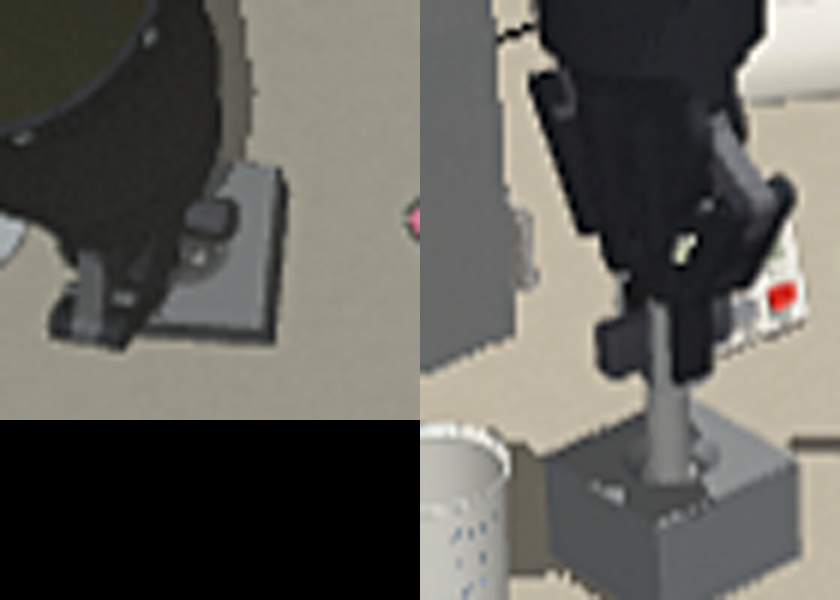

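```bash
python3 - <<'E'
from h import *
s=readout.get_state()
env.servo_line([*s["position"][:2],.20],speed=.15)
env.move_pose([*SOCK,.20],down(-1.28))
env.servo_line([*SOCK,.145],speed=.12,max_force=6)
s=readout.get_state(); print(s["position"],s["wrist_force"],s["torque"],s["finger_gap"],s["time_s"],s["joint_pos"].round(2))
c=imaging.camera("scene");crop(c,330,100,70,100,6,f"f_scene.png")
c2=imaging.camera("top");crop(c2,350,140,80,60,8,f"f_top.png")
tip=np.array([*s["position"][:2],s["position"][2]-.0647])
print(proj(c,[tip,[*SOCK,.06],tip+[0,0,.05]]),proj(c2,[tip,[*SOCK,.06]]))
E
```

```text
[ 0.56418427 -0.10780729  0.14567806] [ 1.05768311  0.15079941 -0.71555706] [-0.00383464  0.02217786  0.00229588] 0.01325100443571835 9.1667 [ 0.16 -0.02 -0.13  0.   -1.46  1.7 ]
[[361.47300625 161.74871558]
 [361.26710282 169.36947017]
 [362.38117593 143.16413027]] [[397.29826339 181.0642383 ]
 [395.52423632 183.43989676]]
```

View pics/f_scene.png

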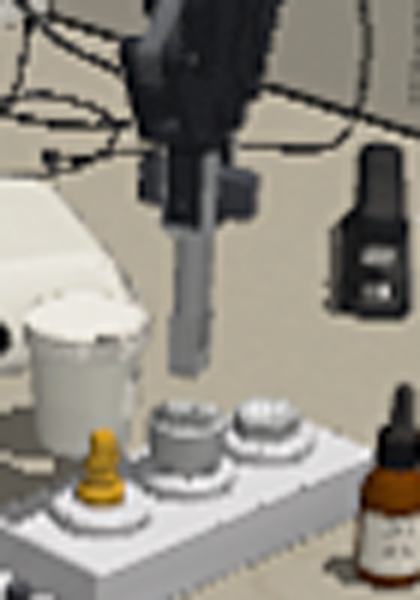

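View pics/f_top.png

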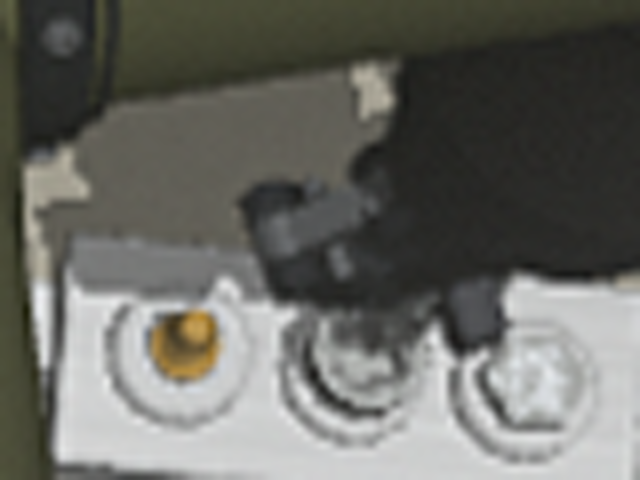

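In the scene picture the key tip is at about (361,161), directly above the plug mouth at about (361,169). It matches the prediction, so there is no visible lean. I'll insert it with a force limit.

```bash
python3 - <<'E'
from h import *
p=SOCK
def rep(t):
    s=readout.get_state(); print(t,s["position"].round(4),s["wrist_force"].round(1),s["torque"].round(3),round(s["time_s"],2)); return s
rep(0)
print(env.servo_line([*p,.128],speed=.08,max_force=6)); rep("mouth")
print(env.servo_line([*p,.1105],speed=.03,max_force=10)); rep("in")
c=imaging.camera("scene");crop(c,330,100,70,100,6,f"g_scene.png")
E
```

```text
0 [ 0.5645 -0.1079  0.1464] [-0.4  0.9 -0.3] [-0.015 -0.004 -0.003] 9.27
False
mouth [ 0.5633 -0.1081  0.127 ] [-0.1 -0.4 -0.7] [-0.026  0.019 -0.042] 9.62
False
in [ 0.5639 -0.108   0.1108] [-0.8  0.4  1.6] [ 0.209  0.121 -0.01 ] 10.36
```

View pics/g_scene.png

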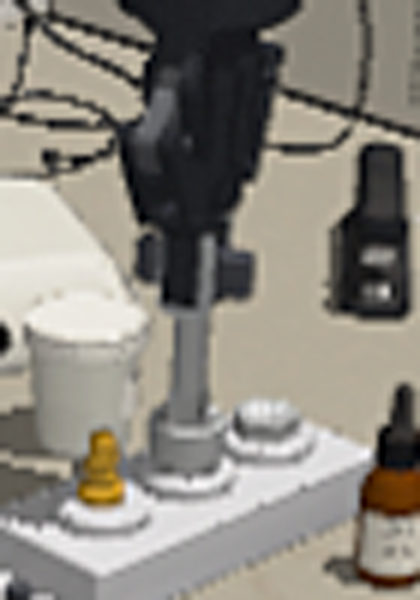

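```bash
cat >> h.py <<'E'
def rep(t):
    s=readout.get_state(); print(t,s["position"].round(4),s["wrist_force"].round(1),s["torque"].round(3),"j6",s["joint_pos"][5].round(4),s["joint_torque"][5].round(3),"t",round(s["time_s"],2)); return s
E
python3 - <<'E'
from h import *
print(env.servo_line([*SOCK,.1075],speed=.02,max_force=6)); s=rep("bottom")
env.servo_line([*s["position"][:2],s["position"][2]+.0005],speed=.02); s=rep("up")
q=env.ik([*SOCK,s["position"][2]],down(-1.28)); q0=s["joint_pos"]; print(np.round(q-q0,4))
for k in range(1,5):
    q[5]=1.70-.06*k; env.move_j(q); rep(k)
E
```

```text
True
bottom [ 0.5651 -0.1082  0.1107] [-0.7  1.1  3.9] [ 0.204  0.329 -0.008] j6 1.7015 -0.0 t 10.62
up [ 0.565  -0.1082  0.1108] [-0.3  0.1  0.2] [ 0.173  0.047 -0.038] j6 1.7018 0.001 t 10.87
[ 0.0002 -0.0012 -0.0009 -0.0009 -0.0022 -0.0003]
1 [ 0.5639 -0.1081  0.1108] [0.3 0.  0.9] [-0.018 -0.21   0.022] j6 1.6415 -0.228 t 11.12
2 [ 0.5638 -0.1081  0.1108] [ 0.8 -1.3  0.6] [-0.261 -0.131 -0.012] j6 1.5825 -0.207 t 11.37
3 [ 0.5638 -0.1082  0.1108] [ 0.3 -1.1  0.3] [-0.466 -0.07   0.003] j6 1.5228 -0.204 t 11.62
4 [ 0.5638 -0.1082  0.1108] [-0.7 -1.8  0.8] [-0.677 -0.111  0.012] j6 1.463 -0.21 t 11.87
```

```bash
python3 - <<'E'
from h import *
q=readout.get_state()["joint_pos"].copy()
q=env.ik([*SOCK,.1109],down(-1.28)); 
j=1.463
for k in range(30):
    j-=.06; q[5]=j; env.move_j(q); s=rep(k)
    if abs(s["torque"][2])>.13 or np.abs(s["torque"][:2]).max()>2: break
env.sleep(.2); rep("still")
E
```

```text
0 [ 0.5637 -0.1081  0.1108] [ 0.8 -1.8 -0.3] [-0.726 -0.082 -0.05 ] j6 1.4059 -0.201 t 12.12
1 [ 0.5637 -0.108   0.1108] [-0.1 -2.2 -0.3] [-0.711 -0.067  0.034] j6 1.346 -0.211 t 12.37
2 [ 0.5637 -0.108   0.1108] [ 0.1 -2.3 -1.1] [-0.635  0.003  0.022] j6 1.286 -0.212 t 12.62
3 [ 0.5638 -0.108   0.1108] [ 0.4 -1.3 -0.3] [-0.539  0.015  0.012] j6 1.2261 -0.209 t 12.87
4 [ 0.5638 -0.1079  0.1108] [-0.  -1.6  0.1] [-0.511 -0.04   0.04 ] j6 1.166 -0.209 t 13.12
5 [ 0.5638 -0.1079  0.1109] [ 0.6 -0.2 -0.2] [-0.338 -0.03  -0.004] j6 1.1061 -0.208 t 13.37
6 [ 0.5638 -0.1079  0.1109] [-0.3 -1.1  0.4] [-0.294 -0.071  0.043] j6 1.046 -0.208 t 13.62
7 [ 0.5638 -0.1079  0.1109] [ 0.3 -0.7 -0.4] [-0.107 -0.002 -0.01 ] j6 0.9861 -0.209 t 13.87
8 [ 0.5638 -0.1078  0.1109] [-0.  -0.7 -0.7] [ 0.038 -0.135  0.027] j6 0.926 -0.208 t 14.12
9 [ 0.5639 -0.1079  0.1109] [ 0.1  0.5 -1. ] [ 0.129 -0.198  0.007] j6 0.8661 -0.209 t 14.37
10 [ 0.5639 -0.1079  0.1109] [ 1.   0.4 -1.2] [ 0.174 -0.284 -0.033] j6 0.8061 -0.21 t 14.62
11 [ 0.5639 -0.1079  0.1109] [ 0.7  1.  -0.6] [ 0.175 -0.322 -0.032] j6 0.7461 -0.211 t 14.87
12 [ 0.5638 -0.108   0.1109] [ 0.4  1.  -0.7] [ 0.182 -0.399  0.079] j6 0.6861 -0.26 t 15.12
13 [ 0.5638 -0.108   0.1109] [ 0.8  0.3 -1.3] [ 0.15  -0.356  0.149] j6 0.6262 -0.345 t 15.37
still [ 0.5638 -0.108   0.1109] [ 1.7  0.8 -2.4] [ 0.186 -0.331  0.178] j6 0.6245 -0.151 t 15.57
```

```bash
python3 - <<'E'
from h import *
q=env.ik([*SOCK,.1109],down(-1.28)); 
j=.6261
for k in range(5):
    j-=.04; q[5]=j; env.move_j(q); s=rep(k)
E
```

```text
0 [ 0.5638 -0.108   0.1109] [ 0.5  1.2 -1.9] [ 0.107 -0.329  0.251] j6 0.5876 -0.378 t 15.82
1 [ 0.5638 -0.108   0.1109] [ 0.7  0.1 -0.7] [ 0.109 -0.363  0.297] j6 0.5479 -0.38 t 16.07
2 [ 0.5638 -0.108   0.1109] [ 0.6  0.  -1.2] [ 0.116 -0.39   0.305] j6 0.508 -0.394 t 16.32
3 [ 0.5638 -0.108   0.1109] [ 1.8  0.8 -0.8] [ 0.113 -0.31   0.248] j6 0.4681 -0.396 t 16.57
4 [ 0.5638 -0.108   0.1109] [ 0.2  0.3 -1. ] [ 0.088 -0.317  0.301] j6 0.4281 -0.411 t 16.82
```

```bash
python3 - <<'E'
from h import *
q=env.ik([*SOCK,.1109],down(-1.28)); 
j=.4281
while j>.18:
    j=max(j-.043,.17); q[5]=j; env.move_j(q); s=rep("")
c=imaging.camera("top");crop(c,350,140,80,60,8,f"h_top.png")
c=imaging.camera("scene");crop(c,330,100,70,100,6,f"h_scene.png")
rep("still")
# back off, watching torque
for k in range(5):
    j+=.04; q[5]=j; env.move_j(q); rep("back")
E
```

```text
[ 0.5638 -0.108   0.1109] [ 0.8 -0.1 -1.3] [ 0.063 -0.35   0.318] j6 0.3871 -0.424 t 17.07
 [ 0.5638 -0.108   0.1109] [ 1.8  0.2 -1.1] [ 0.117 -0.428  0.272] j6 0.3441 -0.433 t 17.32
 [ 0.5638 -0.108   0.1109] [ 0.4  0.2 -1.4] [ 0.141 -0.448  0.299] j6 0.3012 -0.443 t 17.57
 [ 0.5638 -0.108   0.1109] [ 1.  -0.2 -1.5] [ 0.182 -0.447  0.34 ] j6 0.2582 -0.459 t 17.82
 [ 0.5638 -0.108   0.1109] [ 2.2  0.6 -1.4] [ 0.095 -0.469  0.372] j6 0.2153 -0.471 t 18.07
 [ 0.5638 -0.108   0.1109] [ 1.8  1.2 -1.1] [ 0.123 -0.5    0.377] j6 0.1722 -0.482 t 18.32
still [ 0.5638 -0.108   0.1109] [ 1.4  0.6 -0.7] [ 0.133 -0.561  0.39 ] j6 0.1718 -0.351 t 18.42
back [ 0.5638 -0.108   0.1109] [ 1.8  0.3 -1.5] [ 0.168 -0.508  0.272] j6 0.2098 -0.086 t 18.67
back [ 0.5638 -0.108   0.1109] [ 0.8 -0.5 -1.2] [ 0.146 -0.455  0.101] j6 0.2486 0.055 t 18.92
back [ 0.5637 -0.108   0.1109] [ 1.1 -0.4 -0.8] [ 0.131 -0.332  0.146] j6 0.2883 0.022 t 19.17
back [ 0.5638 -0.108   0.1109] [ 1.1  0.5 -1.9] [ 0.087 -0.378  0.023] j6 0.3281 0.074 t 19.42
back [ 0.5637 -0.1081  0.1109] [-0.5  0.4 -0.8] [ 0.025 -0.2    0.024] j6 0.3681 0.094 t 19.67
```

View pics/h_top.png

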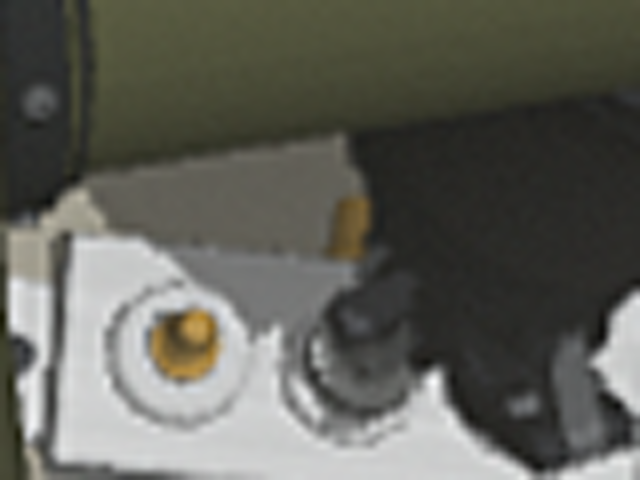

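View pics/h_scene.png

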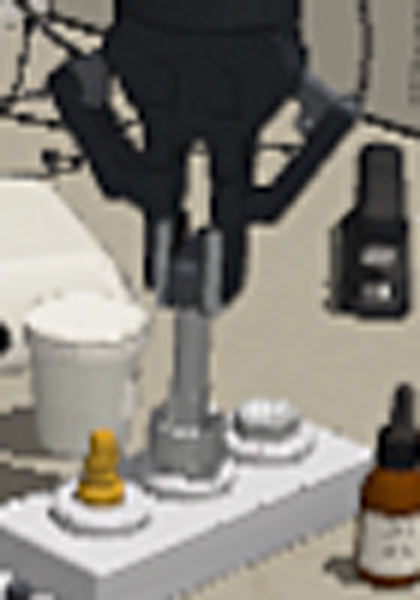

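```bash
python3 - <<'E'
from h import *
q=env.ik([*SOCK,.1109],down(-1.28)); q[5]=.43; env.move_j(q); s=rep("c")
yaw=-1.28-(1.70-.43)
print(env.servo_line([*s["position"][:2],.135],speed=.06,max_force=15)); rep("out")
env.servo_line([*s["position"][:2],.20],speed=.15)
p=STAND
env.move_pose([*p,.20],down(yaw)); rep("over")
env.servo_line([*p,.125],speed=.12,max_force=6)
s=rep("low")
c=imaging.camera("scene");crop(c,235,150,70,100,6,"i_scene.png")
tip=np.array([*s["position"][:2],s["position"][2]-.0647]);print(proj(c,[tip,[*STAND,.042]]))
c=imaging.camera("top");crop(c,225,150,70,70,8,"i_top.png")
im=cv2.resize(c["frame"][173:196,382:410],None,fx=26,fy=26,interpolation=cv2.INTER_CUBIC)
cv2.imwrite("pics/i_plug.png",cv2.convertScaleAbs(im,alpha=1.5,beta=-80))
E
```

```text
c [ 0.5636 -0.1081  0.1109] [ 0.4  0.2 -1. ] [-0.083 -0.03  -0.036] j6 0.4275 0.204 t 19.92
False
out [ 0.5637 -0.108   0.1353] [ 0.7 -0.  -1. ] [0.003 0.038 0.047] j6 0.43 -0.004 t 20.47
over [0.5542 0.2085 0.1999] [ 0.2  1.  -0.3] [0.035 0.021 0.032] j6 -0.1076 -0.012 t 22.26
low [0.5546 0.2094 0.1261] [ 0.8 -0.3 -0.1] [-0.004  0.012  0.029] j6 -0.1081 0.001 t 23.03
[[271.83592626 217.87964237]
 [272.33521627 225.85886471]]
```

View pics/i_scene.png

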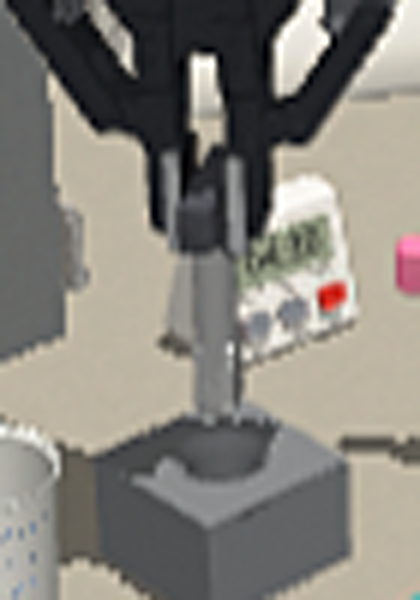

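View pics/i_plug.png

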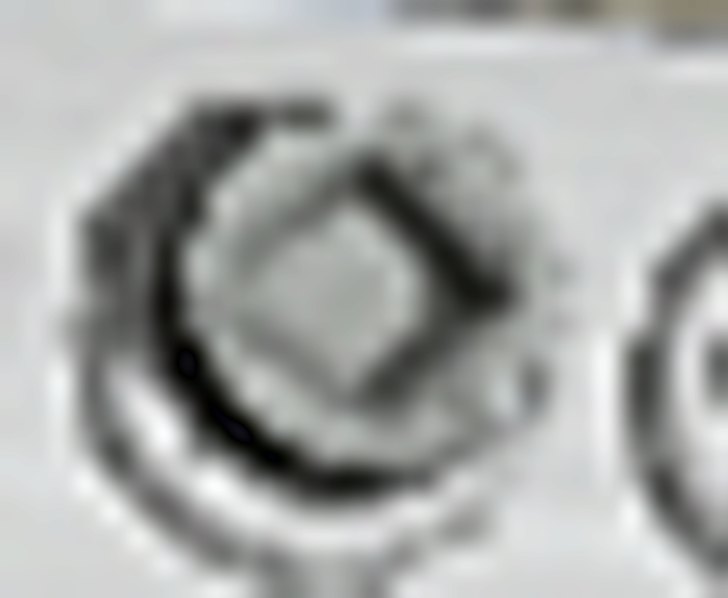

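View pics/i_top.png

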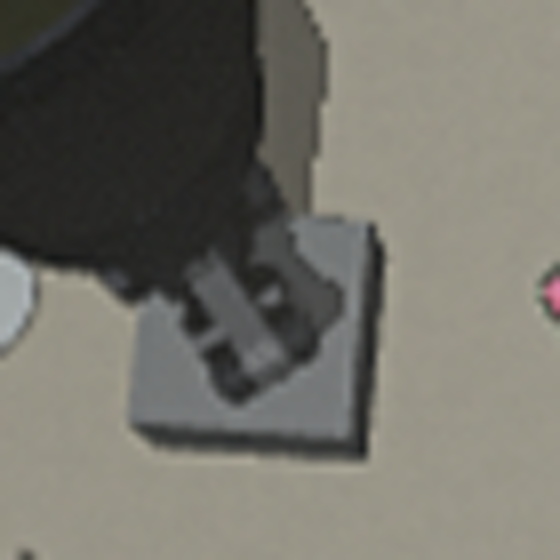

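The plug's socket has turned by about 65° clockwise (mod 90°), which fits the tool's turn of 1.53 rad less play and wind-up. The key tip, at about (271,218), is above the hole. I'll lower it now.

```bash
python3 - <<'E'
from h import *
p=STAND
print(env.servo_line([*p,.100],speed=.06,max_force=6)); rep("a")
print(env.servo_line([*p,.0745],speed=.04,max_force=6)); rep("b")
print(env.servo_line([*p,.071],speed=.02,max_force=5)); s=rep("c")
c=imaging.camera("scene");crop(c,235,150,70,100,6,"j_scene.png")
E
```

```text
False
a [0.554  0.2094 0.0998] [-0.1  0.1 -0.8] [-0.004 -0.062 -0.025] j6 -0.1082 -0.0 t 23.7
True
b [0.5538 0.2092 0.0748] [ 0.7 -0.3  3.4] [ 0.097 -0.002  0.01 ] j6 -0.1081 0.0 t 24.31
True
c [0.5554 0.2093 0.0747] [-1.7 -0.2  3.5] [-0.065  0.303  0.016] j6 -0.1077 0.005 t 24.52
```

View pics/j_scene.png

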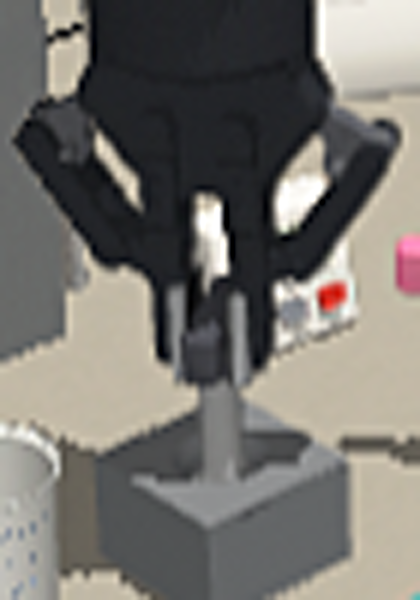

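```bash
python3 - <<'E'
from h import *
s=readout.get_state(); env.gripper_to(.045,20); rep("open")
env.servo_line([*s["position"][:2],.15],speed=.08); 
env.servo_line([*s["position"][:2],.24],speed=.15)
env.move_j([-.6,.04,.085,0,-1.615,-.334]); env.sleep(.3); rep("away")
for n,w in(("top",(190,125,260,140)),("scene",(200,130,230,160))): crop(imaging.camera(n),*w,3,f"k_{n}.png")
c=imaging.camera("top");crop(c,230,165,90,50,8,"k_key.png")
c=imaging.camera("scene");crop(c,245,190,50,60,9,"k_skey.png")
E
```

```text
open [0.5549 0.2093 0.0738] [-0.5  0.1 -0.1] [-0.001 -0.014 -0.013] j6 -0.1077 0.0 t 24.98
away [ 0.3574 -0.4822  0.2315] [-0.2 -0.  -0.9] [0.03  0.011 0.029] j6 -0.334 0.0 t 29.68
```

View pics/k_top.png

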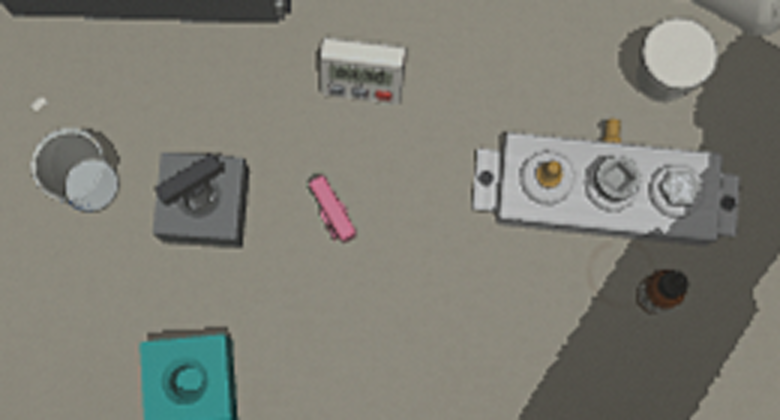

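View pics/k_scene.png

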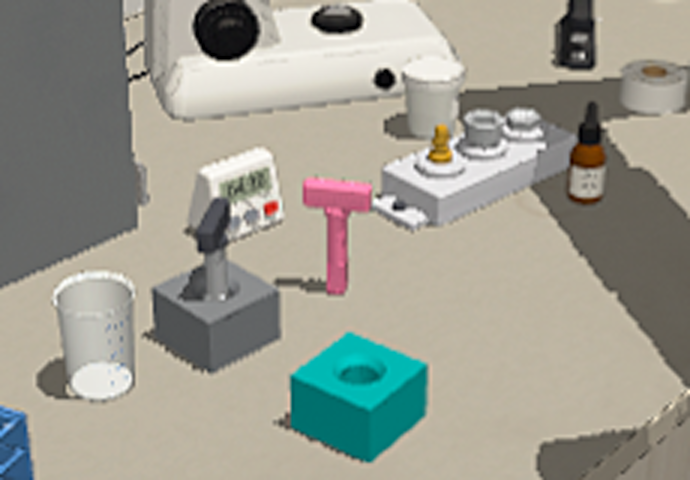

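View pics/k_skey.png

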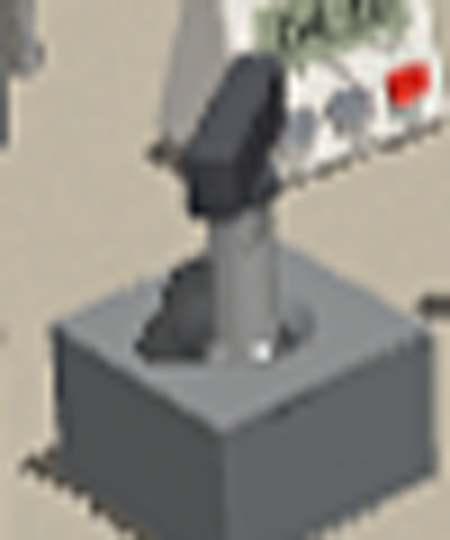

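```bash
python3 -c "
from h import *
print(ticket.hand_in())"
```

```text
the job is handed in; nothing more can be done
None
```

The job is handed in, after about 30 s of robot time against the 72 s limit. I fitted the key fully into the plug's socket and turned the plug clockwise past the bite. Then I drew the key out, stood it back in its stand and let go.

- **Seating:** the key touched bottom in the socket with the tool at 0.1107 m, which puts its end at the expected 46 mm. In the stand it touched bottom at 0.0747 m, the same height as when I first gripped it.
- **Bite and turn:** the torque on the last joint was flat up to about 0.72 rad on that joint, then rose sharply and kept climbing at about 0.25 N m per rad. I stopped at 0.17 rad. Taking off about 0.11 rad of twist in the grip, seen when backing off, leaves roughly 0.44 rad (25 degrees) past the bite. The extremes I considered run from about 0.3 to 0.55 rad, inside the 0.2 to 0.75 allowed.
- **Final pictures:** the key stands upright in its grey stand. The beaker, dropper, cup, timer and both look-alikes look unmoved, and the arm is clear of everything.
- **Checks that disagreed:**
  - The socket's angle in the picture showed about 0.1 rad less turn than the joint angle implied. At this resolution that is about the measuring error, and the plug would still be within range.
  - The wrist torque read only about 0.39 N m when I stopped, below the 0.41 to 0.57 given for turning. That reading was with the arm held still, when the torque is expected to be lower.

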